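# Pull gauge check at the brew shelf

### The arm

A 7-joint arm with a two-finger parallel gripper is mounted at the origin on the work surface. World frame = base frame: x ahead of the robot, y to its left, z up, the work surface at z = 0. Lengths are in m, angles in rad, forces in N, time in s.
With the tool pointing down it reaches from about 0.425 to 0.925 m from the base axis. Payload 6.8 kg.
Tool frame: the origin (TCP) lies at the very end of the fingers, on their centre line; the grasp point (between the pads) lies 19 mm behind it (tcp_to_grasp is the distance from the TCP to the grasp point, in m); z points along the fingers, y is the line along which they close (so a half turn about z gives the same grasp; the last joint's range is limited). The gripper opens to 85 mm and grips with 20 to 120 N. Pads are 22 mm wide; open, the fingers measure 114 mm over their backs; the gripper's body (76 mm by 85 mm) begins 54 mm behind the grasp point. The pads swing forward as they close: fully open they stand 13 mm farther back than shut.
Start: joints at [-1.283, 0.477, 0.022, 1.555, -0.011, 1.109, -0.083], TCP at [0.26, 0.623, 0.231] pointing down, gripper open.
Joint ranges: [-2.96, 2.96], [-0.34, 2.1], [-1.41, 1.46], [0.24, 2.44], [-1.37, 4.51], [0.17, 1.92], [-2.96, 2.96]. Speed limits (rad/s): [2.39, 2.39, 3.14, 3.14, 3.14, 3.14, 3.14].

### API

Orientations are given as a unit quaternion [x, y, z, w].
In Python, from bench import goto, line_to, move_joints, let_go, gripper_close, dwell, solve_ik, observe, get_image, Unreachable, hand_in, tcp_to_grasp gives the robot as it stands. The module is installed in compiled form; this text tells all that it offers. Calls block until the motion is done:
- goto(position, orientation): joint-space move of the TCP to a pose.
- line_to(position, ori=None, velocity=0.15, contact_N=None): straight line of the TCP; ori=None keeps the orientation; velocity is the mean speed in m/s. With contact_N (N) it stops when the force on the tool has changed by that much, and returns True; else False.
- move_joints(angles): joint-space move.
- let_go() and gripper_close(): open the fingers fully, or close them until they stop; the grip force is fixed at half the most.
- dwell(seconds).
- solve_ik(position, orientation): joint angles nearest the present ones, or None.
- observe(): the state.
- get_image(name): name is "scene" or "side" or "wrist"; returns a dict with "img" (420x560x3 uint8, red, green, blue), "intrinsics" (3x3 intrinsics, pixels), "R" (3x3) and "t" (3): a world point X has camera coordinates R X + t; the wrist camera has in their place "hand_eye" (4x4, takes a point from camera to tool coordinates, whose origin is the TCP and whose axes are the flange's). Camera axes: x right, y down, z forward; pixel columns grow to the right and rows downward; lengths in m; the calibration is good to about 2 mm. A picture is of the moment at which its call begins: read the wrist's pose just before it. There is no depth.
A pose or a line that the arm cannot do raises Unreachable and nothing moves.
- hand_in(): hands the job in; it is judged then, once.
The state is a dict: "time": time; "q": joint angles; "dq": joint speeds; "joint_efforts": joint torques, N m; "tcp_pos": TCP position; "tcp_rot": TCP orientation; "contact_force": force on the tool from outside, world axes, zero at the start; "torque": the same for the moment, N m; "opening": finger opening in m; "finger_force": force on a finger pad.
Only numpy, scipy, OpenCV 4.12 (cv2) and the standard library are available. Lean on these libraries where they do the work, as an engineer would, in place of code of your own. Each camera call takes 0.05 s, during which the arm holds its last target. There are 200 camera calls.

### The job

Check the blue spring pull gauge on the crate. First take the terracotta cup that stands in the way of its bamboo knob and stand it gently inside the empty ring on the cork turntable; then pull the knob straight out until the red drag pointer lies inside the green band, hold it there for one second, and ease the knob fully home without letting it snap back, so that the pointer is left in the green band. Leave the other cups, the jar and the drip stand where they are.

Things in the scene. Friction and masses are not known exactly. Their poses are not given: they have to be found in the camera images.
- gauge: Blue spring pull gauge on a cedar crate (crate top 140 mm above the table, x 0.34 to 0.80, y -0.45 to 0.45). Origin at crate-top height; the knob slides out along the gauge's own -x. Housing 45 mm high spans own x +65 to +215 mm, y +-25 mm, white scale on top; foot plate 4 mm thick spans x +45 to +235, y +-31 mm. Place and yaw vary; stands left or right.
- puller (a joint): Travel of the bamboo knob out of the gauge, m: 0 home, 0.115 fully out. The spring pulls it home with about 3 N at 0 and 9 N fully out.
- knob (a point): Centre of the knob's top face. The knob is an upright bamboo post, 26 mm in diameter, from 6 to 75 mm above the crate top, with a brass stripe; a 10 mm rod at 22 mm above the crate top joins it to the housing, whose front is 45 mm behind the knob axis when home.
- index (a point): Point at the front of the black tab on the scale that moves with the knob; when it reaches the red pointer it pushes it along. Axes as the gauge; its scale position is the joint value of the puller.
- pointer (a joint): Reading of the red drag pointer, m, on the same scale as puller. The pulled knob pushes it outward; it stays by friction where it was left and starts at some old small reading. If pushed beyond the band it cannot be brought back by the knob.
- pointer_mid (a point): Middle of the red pointer, a red bar 4 mm thick along the scale and 46 mm across the housing's top. Axes as the gauge.
- band (a joint): Reading of the middle of the green band, m, on the same scale: pulling puller to this value puts the pointer in the middle of the band. Varies from start to start; leave the band as it is.
- band_mid (a point): Middle of the green band along the scale (the green patch is 12 mm long, on the housing's top at one edge). Axes as the gauge.
- cup_a: The terracotta-brown ceramic cup standing in the knob's way, open at the top, 62 mm in diameter (base 52 mm), 70 mm high, wall 4 mm, 0.16 kg. Origin at the centre of its underside, z up.
- turntable: Base of the cork turntable, origin on the crate top under the axis. The cork disc is 230 mm in diameter, its top 30 mm above the crate top; it turns stiffly. It may stand left or right.
- place (a point): Centre of the empty ring on the cork disc's top face, 75 mm from the disc's axis (dark ring, 84 mm across). The two other rings, 120 degrees away on either side, carry cups.
- cup_b: Cup like cup_a, standing on the turntable; origin at the centre of its underside. Bystander.
- cup_c: Cup like cup_a, standing on the turntable; origin at the centre of its underside. Bystander.
- jar: Empty glass jar with steel screw lid, 60 mm in diameter, 98 mm high, origin at the centre of its underside; stands beside the knob's lane. Bystander.
- drip_stand: Chrome drip stand: base disc 84 mm in diameter, column and ring up to 199 mm high, origin at the centre of its underside; stands between turntable and gauge. Bystander.

How it is judged:
By the outcome, as a careful person would: the job done as asked, in the order asked, and still so for the second after the job is handed in, with the robot touching nothing.
It also fails if it takes over 64 s, if anything falls off the work surface, if the arm or the gripper's body presses on something with over 40 N, if the wrist force passes 120 N, or if a joint passes its speed limit or range.

## Working session

There is one attempt and no reset: what is moved stays moved. The work goes in short steps, each a Python script; the robot and the scene stay as the last script left them, time stands still between calls to the robot, and variables do not carry over. Pictures are saved under pics/ and viewed, at most 13 in all, crops included, and the job is handed in when it is done.

```bash
mkdir -p pics; python3 - <<'E'
from bench import *
import cv2,numpy as np,pickle
d={}
for n in("scene","side"):
    g=get_image(n);d[n]=g
    cv2.imwrite(f"pics/{n}0.png",g["img"][:,:,::-1])
    print(n,np.round(g["intrinsics"],1).tolist(),np.round(-g["R"].T@g["t"],3),np.round(g["R"],2).tolist())
pickle.dump(d,open("d0.pkl","wb"))
o=observe();print(o["time"],o["tcp_pos"],o["tcp_rot"],o["opening"],o["contact_force"],tcp_to_grasp)
g=get_image("wrist");print(g["hand_eye"])
E
```

```text
scene [[454.2, 0.0, 280.6], [0.0, 454.2, 209.9], [0.0, 0.0, 1.0]] [ 1.41  -0.231  0.955] [[0.31, 0.95, -0.0], [0.62, -0.2, -0.76], [-0.72, 0.23, -0.65]]
side [[489.4, 0.0, 275.2], [0.0, 489.4, 214.5], [0.0, 0.0, 1.0]] [ 0.593 -0.746  0.805] [[1.0, -0.04, 0.01], [-0.02, -0.62, -0.79], [0.03, 0.78, -0.62]]
0.1 [0.26007341 0.62230705 0.23042361] [ 1.96592326e-01  9.80484969e-01 -8.22139928e-04 -7.87181626e-05] 0.08531068314936378 [ 1.2130939   0.52110449 -0.91531088] 0.0187
[[ 5.99009298e-04 -9.49300349e-01 -3.14369986e-01  8.06955078e-02]
 [ 9.99998593e-01  7.59688237e-05  1.67602267e-03  3.77514576e-04]
 [-1.56716659e-03 -3.14370547e-01  9.49299059e-01 -1.44295959e-01]
 [ 0.00000000e+00  0.00000000e+00  0.00000000e+00  1.00000000e+00]]
```

View pics/scene0.png

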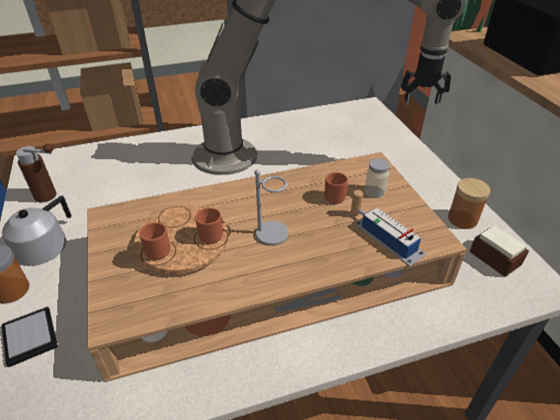

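View pics/side0.png

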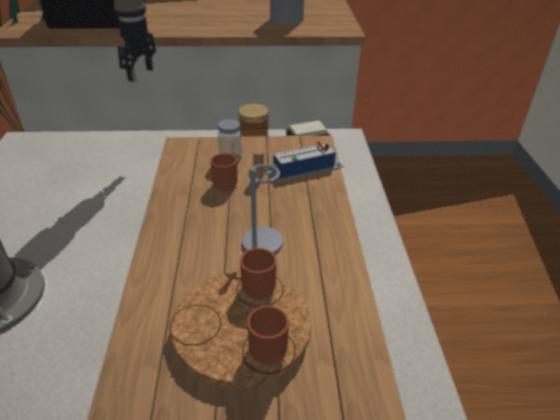

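The scene view has the gauge at right: the knob is at (357,196), the housing runs from (365,213) to (420,248), and the red pointer is at about (405,235). cup_a is at (336,188) and the jar at (377,178). The turntable is at left with its empty ring at (174,216), and the drip stand is at (270,232). The side view agrees, with cup_a at (224,172), the knob at (258,160) and the empty ring at (197,324).

```bash
cat > h.py <<'E'
import numpy as np,cv2,pickle
from scipy.spatial.transform import Rotation as Rn
def cam(g,pose=None):
    """camera centre, R_wc (cam->world)"""
    if "hand_eye" in g:
        H=np.array(g["hand_eye"]);Rt=Rn.from_quat(pose[1]).as_matrix()
        return Rt@H[:3,3]+pose[0],Rt@H[:3,:3]
    R=np.array(g["R"]);return -R.T@g["t"],R.T
def ray(g,uv,z,pose=None):
    c,R=cam(g,pose);d=R@np.linalg.inv(g["intrinsics"])@[uv[0],uv[1],1.]
    return c+d*(z-c[2])/d[2]
def proj(g,X,pose=None):
    c,R=cam(g,pose);p=np.array(g["intrinsics"])@(R.T@(np.array(X)-c));return p[:2]/p[2]
def down(phi): # tool z down, tool y (closing line) at world angle phi
    y=np.array([np.cos(phi),np.sin(phi),0]);z=np.array([0,0,-1.]);x=np.cross(y,z)
    return Rn.from_matrix(np.c_[x,y,z]).as_quat()
E
python3 - <<'E'
from h import *
d=pickle.load(open("d0.pkl","rb"))
for n,L in dict(scene=dict(cupa=(336,180,.21),jar=(378,165,.238),knob=(358,194,.215),ring=(174,216,.17),stand=(271,233,.14),cupb=(154,233,.24),cupc=(209,217,.24),front=(366,216,.185),back=(418,243,.185),pt=(405,235,.185)),
 side=dict(cupa=(224,162,.21),jar=(229,126,.238),knob=(258,153,.215),ring=(197,324,.17),stand=(262,241,.14),cupb=(268,320,.24),cupc=(258,260,.24),)).items():
    for k,v in L.items(): print(n,k,np.round(ray(d[n],v[:2],v[2]),3))
from bench import *
for phi in (0,np.pi/2,np.pi/4,-np.pi/4,np.pi,-np.pi/2):
    for p in ([.55,.2,.42],[.5,-.2,.42],[.5,.25,.42]):
        q=solve_ik(p,down(phi));print(round(phi,2),p,None if q is None else np.round(q,2))
E
```

```text
scene cupa [0.519 0.211 0.21 ]
scene jar [0.525 0.33  0.238]
scene knob [0.598 0.239 0.215]
scene ring [ 0.483 -0.227  0.17 ]
scene stand [0.592 0.003 0.14 ]
scene cupb [ 0.61  -0.279  0.24 ]
scene cupc [ 0.595 -0.149  0.24 ]
scene front [0.653 0.239 0.185]
scene back [0.779 0.314 0.185]
scene pt [0.745 0.298 0.185]
side cupa [0.516 0.204 0.21 ]
side jar [0.524 0.322 0.238]
side knob [0.593 0.233 0.215]
side ring [ 0.489 -0.226  0.17 ]
side stand [0.598 0.01  0.14 ]
side cupb [ 0.604 -0.279  0.24 ]
side cupc [ 0.59  -0.151  0.24 ]
0 [0.55, 0.2, 0.42] [-0.85  0.22  0.49  1.53 -0.1   1.42 -0.35]
0 [0.5, -0.2, 0.42] [-0.74  0.22  1.23  1.66 -0.21  1.41  0.52]
0 [0.5, 0.25, 0.42] [-0.95  0.16  0.44  1.59 -0.07  1.41 -0.5 ]
1.57 [0.55, 0.2, 0.42] [-0.64  0.21  0.23  1.52 -0.05  1.42  1.16]
1.57 [0.5, -0.2, 0.42] [-0.69  0.19  1.15  1.66 -0.18  1.41  2.05]
1.57 [0.5, 0.25, 0.42] [-0.72  0.16  0.17  1.57 -0.03  1.41  1.02]
0.79 [0.55, 0.2, 0.42] [-0.74  0.21  0.35  1.52 -0.07  1.42  0.4 ]
0.79 [0.5, -0.2, 0.42] [-0.7   0.2   1.16  1.66 -0.18  1.41  1.27]
0.79 [0.5, 0.25, 0.42] [-0.83  0.16  0.3   1.58 -0.05  1.41  0.26]
-0.79 [0.55, 0.2, 0.42] [-0.92  0.22  0.58  1.54 -0.12  1.42 -1.12]
-0.79 [0.5, -0.2, 0.42] [-0.79  0.27  1.33  1.66 -0.26  1.42 -0.21]
-0.79 [0.5, 0.25, 0.42] [-1.03  0.17  0.54  1.59 -0.09  1.41 -1.27]
3.14 [0.55, 0.2, 0.42] [-0.45  0.21 -0.01  1.51  0.    1.42  2.68]
3.14 [0.5, -0.2, 0.42] [-0.78  0.26  1.31  1.66 -0.25  1.42 -2.58]
3.14 [0.5, 0.25, 0.42] [-0.52  0.17 -0.06  1.56  0.01  1.41  2.56]
-1.57 [0.55, 0.2, 0.42] [-1.02  0.24  0.71  1.54 -0.16  1.42 -1.87]
-1.57 [0.5, -0.2, 0.42] [-0.63  0.17  1.06  1.66 -0.15  1.4  -1.12]
-1.57 [0.5, 0.25, 0.42] [-1.13  0.17  0.67  1.6  -0.11  1.41 -2.03]
```

```bash
python3 - <<'E'
from h import *
from bench import *
goto([.60,.24,.40],down(np.pi/2))
o=observe();g=get_image("wrist")
pickle.dump((g,(o["tcp_pos"],o["tcp_rot"])),open("w1.pkl","wb"))
cv2.imwrite("pics/w1.png",cv2.resize(g["img"][:,:,::-1],(800,600)))
print(o["time"],o["tcp_pos"],g["intrinsics"])
E
```

```text
2.1 [0.59933975 0.2414259  0.39950714] [[302.39943239   0.         276.17189223]
 [  0.         302.39943239 210.10823067]
 [  0.           0.           1.        ]]
```

View pics/w1.png

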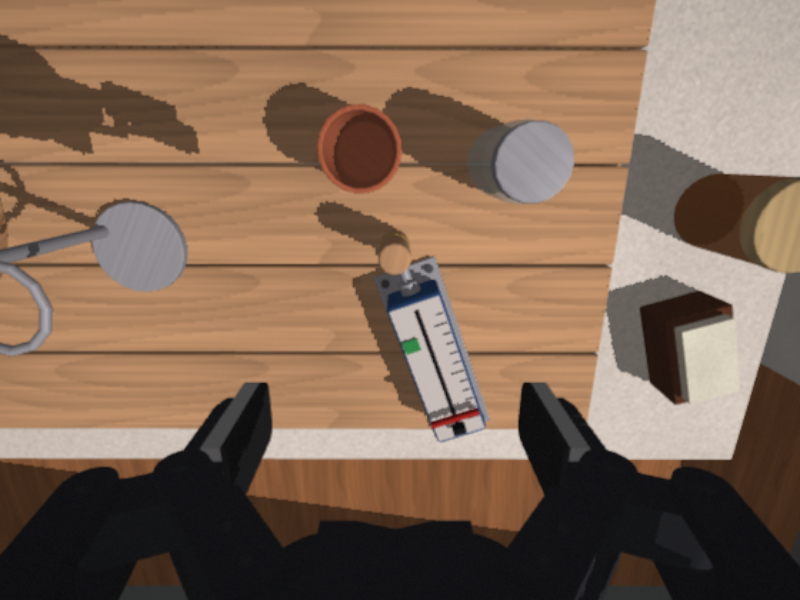

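The wrist view (800x600) shows the cup rim at (359,148), the jar lid at (535,161) and the knob top at (394,250). The scale runs from (415,297) to (462,432), with the green band at (411,346), the red pointer at (455,418) and the black tab at (458,428).

```bash
cat >> h.py <<'E'
def masks(img):
    h=cv2.cvtColor(img,cv2.COLOR_RGB2HSV);H,S,V=[h[...,i].astype(int) for i in range(3)]
    return dict(green=(abs(H-65)<20)&(S>120)&(V>60),red=((H<6)|(H>174))&(S>190)&(V>110),blue=(abs(H-110)<15)&(S>120)&(V>40))
def cent(m,box=None):
    """centroid of the largest blob within box (u0,u1,v0,v1)"""
    m=m.astype(np.uint8)
    if box: b=np.zeros_like(m);b[box[2]:box[3],box[0]:box[1]]=1;m=m*b
    n,l,s,c=cv2.connectedComponentsWithStats(m)
    if n<2: return None,0,None
    i=1+np.argmax(s[1:,4]);return c[i]+0.0,s[i,4],(l==i)
E
python3 - <<'E'
from h import *
g,pose=pickle.load(open("w1.pkl","rb"));img=g["img"];M=masks(img)
P={}
for k in("green","red"):
    c,a,m=cent(M[k],(240,350,190,320));P[k]=ray(g,c,.185,pose);print(k,c,a,P[k].round(4))
    v,u=np.nonzero(m);print(' rect',cv2.minAreaRect(np.c_[u,v].astype(np.float32)))
h=cv2.cvtColor(img,cv2.COLOR_RGB2HSV);w=((h[...,1]<60)&(h[...,2]>140))
c,a,m=cent(w,(265,345,200,310))
m=cv2.morphologyEx(m.astype(np.uint8),cv2.MORPH_CLOSE,np.ones((7,7)))
v,u=np.nonzero(m);W=np.array([ray(g,p,.185,pose)[:2] for p in np.c_[u,v]])
r=cv2.minAreaRect((W*1000).astype(np.float32));print('scale',a,r)
cup=(((h[...,0]<9)|(h[...,0]>174))&(h[...,1]>130)&(h[...,2]>40))
c,a,m=cent(cup,(215,290,65,140));v,u=np.nonzero(m);e=cv2.fitEllipse(cv2.convexHull(np.c_[u,v].astype(np.int32)));print('cup',a,e,ray(g,e[0],.21,pose).round(4))
for n,uv,z in(("knob",(394,250),.215),("jar",(535,161),.238),("tab",(458,426),.185)): print(n,ray(g,np.array(uv)/1.4286,z,pose).round(4))
t=img[195:315,255:350];cv2.imwrite("pics/w1c.png",cv2.resize(t[:,:,::-1],None,fx=5,fy=5,interpolation=cv2.INTER_CUBIC))
d=pickle.load(open("d0.pkl","rb"))
print("ringtop",ray(d["scene"],(275,184),.335),ray(d["side"],(264,172),.335))
E
```

```text
green [287.51898734 241.91139241] 79 [0.681  0.2573 0.185 ]
 rect ((287.5000305175781, 242.00003051757812), (7.905693054199219, 9.803059577941895), 71.56504821777344)
red [318.59090909 292.93939394] 66 [0.7575 0.3011 0.185 ]
 rect ((318.4135437011719, 293.2189025878906), (2.426208734512329, 32.27592849731445), 72.89727020263672)
scale 2343 ((696.3074340820312, 279.28436279296875), (119.2872085571289, 46.595645904541016), 20.01763153076172)
cup 2789 ((251.152587890625, 103.52416229248047), (58.15678024291992, 61.377838134765625), 166.74325561523438) [0.5125 0.216  0.21  ]
knob [0.5869 0.2419 0.215 ]
jar [0.5211 0.3368 0.238 ]
tab [0.7659 0.3042 0.185 ]
ringtop [0.63958375 0.00177087 0.335     ] [ 0.60296947 -0.02987489  0.335     ]
```

View pics/w1c.png

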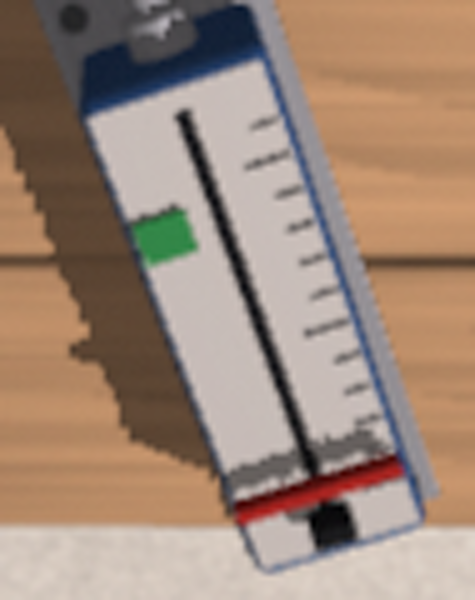

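The close crop shows a green patch about 12 mm long on the left edge of the scale. The red bar lies just in front of the black tab at the far end, and the band is about 80 mm toward the knob. The wrist and fixed cameras disagree by up to 9 mm, so I'll check that numerically.

```bash
python3 - <<'E'
from h import *
g,pose=pickle.load(open("w1.pkl","rb"));d=pickle.load(open("d0.pkl","rb"))
print("tool z",Rn.from_quat(pose[1]).as_matrix().round(3).tolist())
for n in d:
    for k,X in dict(cup=(.5125,.216,.21),knob=(.5869,.2419,.215),jar=(.5211,.3368,.238),green=(.681,.2573,.185),red=(.7575,.3011,.185)).items(): print(n,k,proj(d[n],X).round(1))
for n,bx in dict(scene=(310,430,150,270),side=(200,350,110,200)).items():
    M=masks(d[n]["img"])
    for k in("green","red"):
        m=M[k]; 
        if k=="green":m=m
        c,a,_=cent(m,bx if k=="green" else ((395,420,225,245) if n=="scene" else (310,335,138,158)))
        print(n,k,c,a,None if c is None else ray(d[n],c,.185).round(4))
    h=cv2.cvtColor(d[n]["img"],cv2.COLOR_RGB2HSV);cup=(((h[...,0]<9)|(h[...,0]>174))&(h[...,1]>130)&(h[...,2]>30))
    c,a,m=cent(cup,(315,352,165,212) if n=="scene" else (205,245,148,195));v,u=np.nonzero(m);print("cup bbox",u.min(),u.max(),v.min(),v.max())
    # corners of crate via wrist n/a
    im=d[n]["img"][bx[2]:bx[3],bx[0]:bx[1]];cv2.imwrite(f"pics/{n}c.png",cv2.resize(im[:,:,::-1],None,fx=4.5,fy=4.5,interpolation=cv2.INTER_CUBIC))
a,b=(cv2.imread(f"pics/{n}c.png") for n in("scene","side"))
H=max(a.shape[0],b.shape[0]);s=np.zeros((H,a.shape[1]+b.shape[1],3),np.uint8);s[:a.shape[0],:a.shape[1]]=a;s[:b.shape[0],a.shape[1]:]=b
f=800/s.shape[1];print(a.shape,b.shape,f);cv2.imwrite("pics/both.png",cv2.resize(s,None,fx=f,fy=f))
E
```

```text
tool z [[-1.0, -0.002, -0.001], [-0.002, 1.0, 0.0], [0.001, 0.0, -1.0]]
scene cup [336.7 178.4]
scene knob [357.3 191.3]
scene jar [379.6 163.7]
scene green [377.6 221.7]
scene red [408.6 238.2]
side cup [222.8 159.2]
side knob [255.3 151. ]
side jar [228.1 123.2]
side green [294.7 158.1]
side red [324.4 148.4]
scene green [376.6 220.5] 10 [0.6763 0.2568 0.185 ]
scene red [406. 233.] 13 [0.7395 0.3042 0.185 ]
cup bbox 325 347 173 203
side green [294.2 158.4] 5 [0.6796 0.2559 0.185 ]
side red None 0 None
cup bbox 212 235 154 189
(540, 540, 3) (405, 675, 3) 0.6584362139917695
```

View pics/both.png

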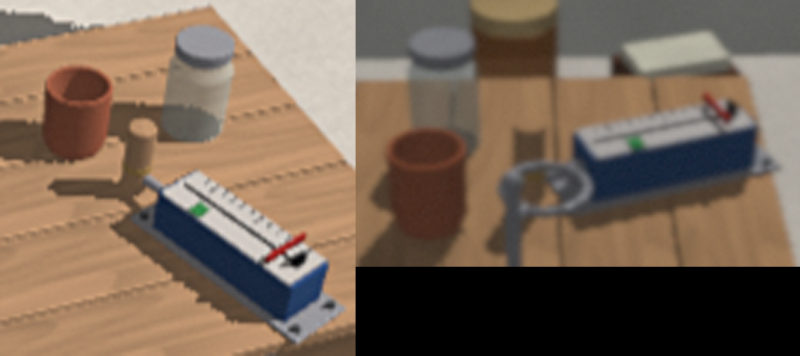

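The zoomed scene view puts the cup rim at (336.3,178.3), which matches the wrist result, so I trust the wrist camera for the cup. The red pointer stands a little above the housing top. Next is the cup grasp.

```bash
python3 - <<'E'
from h import *
from bench import *
q=down(-np.pi/4);x,y=.5135,.2145
goto([x,y,.32],q)
print(line_to([x,y,.168],velocity=.12,contact_N=6))
o=observe();print(o["time"],o["tcp_pos"],o["contact_force"])
gripper_close();o=observe();print(o["opening"],o["finger_force"],o["contact_force"],o["tcp_pos"])
line_to([x,y,.47],velocity=.2)
o=observe();print(o["time"],o["opening"],o["finger_force"],o["contact_force"])
g=get_image("wrist");cv2.imwrite("pics/w2.png",g["img"][:,:,::-1])
E
```

```text
False
5.5583 [0.51405019 0.21471837 0.16872744] [ 0.85859418  0.10893176 -0.00480794]
0.06085889380377185 63.65970959246624 [-2.02252185  0.41743104  6.08301956] [0.51386359 0.21494922 0.16909022]
7.575 0.060970881979712566 65.17397318850271 [-0.4986335  -0.56987883 -1.61845887]
```

View pics/w2.png

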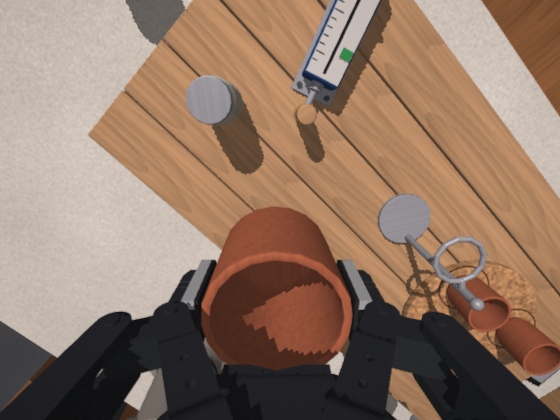

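The cup is held squarely between the pads, and the jar and knob are untouched. I'll carry it across and find the empty ring from close up.

```bash
python3 - <<'E'
from h import *
from bench import *
q=down(-np.pi/4)
try: line_to([.41,-.31,.46],velocity=.25)
except Unreachable as e: print("unr",e); goto([.41,-.31,.46],q)
dwell(.2);o=observe();g=get_image("wrist");pickle.dump((g,(o["tcp_pos"],o["tcp_rot"])),open("w3.pkl","wb"))
cv2.imwrite("pics/w3.png",g["img"][:,:,::-1]);print(o["time"],o["tcp_pos"],proj(g,(.486,-.2265,.17),(o["tcp_pos"],o["tcp_rot"])))
E
```

```text
10.1167 [ 0.41020109 -0.30958309  0.45997214] [272.61872878  85.91346539]
```

View pics/w3.png

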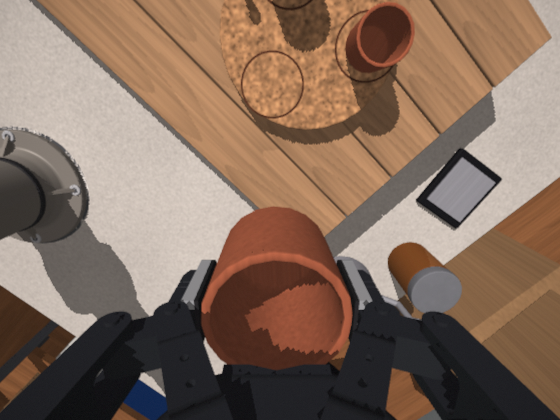

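The empty ring is at (272,84), 2 px from the earlier estimate.

```bash
python3 - <<'E'
from h import *
from bench import *
g,pose=pickle.load(open("w3.pkl","rb"));P=ray(g,(272.3,84.5),.17,pose);print(P)
x,y=(P[:2]+[.486,-.2265])/2 if 0 else P[:2]
line_to([x,y,.36],velocity=.2)
line_to([x,y,.215],velocity=.12)
print(line_to([x,y,.196],velocity=.03,contact_N=4))
o=observe();print(o["time"],o["tcp_pos"],o["contact_force"])
let_go();o=observe();print(o["opening"],o["contact_force"])
line_to([x,y,.36],velocity=.2)
line_to([x-.07,y-.07,.42],velocity=.2)
o=observe();print(o["time"]);g=get_image("wrist");pickle.dump((g,(o["tcp_pos"],o["tcp_rot"])),open("w4.pkl","wb"))
s=get_image("scene")["img"][170:290,80:240]
a=cv2.resize(g["img"][:210],(800,300));b=cv2.resize(s,(400,300))
z=np.zeros((600,800,3),np.uint8);z[:300]=a;z[300:,:400]=b;cv2.imwrite("pics/w4.png",z[:,:,::-1])
E
```

```text
[ 0.48693529 -0.2249703   0.17      ]
True
12.9667 [ 0.48694082 -0.225042    0.19909666] [-0.36040425 -0.02514944  4.6073954 ]
0.08517895024800365 [ 0.03120519 -0.17937993  0.6365643 ]
15.025
```

View pics/w4.png

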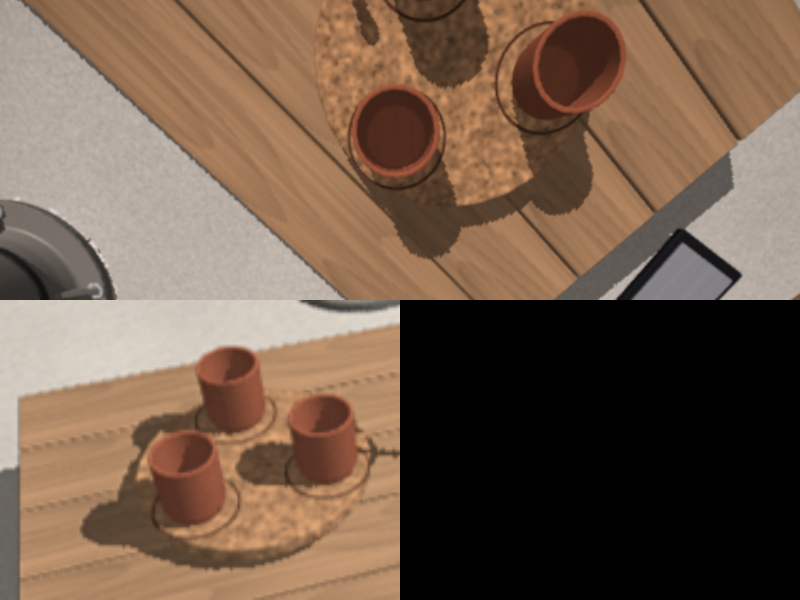

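cup_a stands well inside its ring and the other cups are undisturbed. Now the gauge, with a close look before I grip the knob.

```bash
python3 - <<'E'
from h import *
from bench import *
q=down(np.radians(20-90))
goto([.62,.255,.42],q);dwell(.2)
o=observe();g=get_image("wrist");pose=(o["tcp_pos"],o["tcp_rot"]);pickle.dump((g,pose),open("w5.pkl","wb"))
cv2.imwrite("pics/w5.png",cv2.resize(g["img"][:,:,::-1],(800,600)));print(o["time"],o["tcp_pos"],o["q"].round(2) if hasattr(o["q"],"round") else o["q"])
for k in("green","red"):
    c,a,m=cent(masks(g["img"])[k],(180,400,0,330));print(k,c,a)
E
```

```text
17.4333 [0.62018277 0.25406728 0.42033281] [-1.03  0.47  0.87  1.34 -0.35  1.5  -1.41]
green [291.38043478 131.43478261] 92
red [279.15671642  57.1641791 ] 134
```

View pics/w5.png

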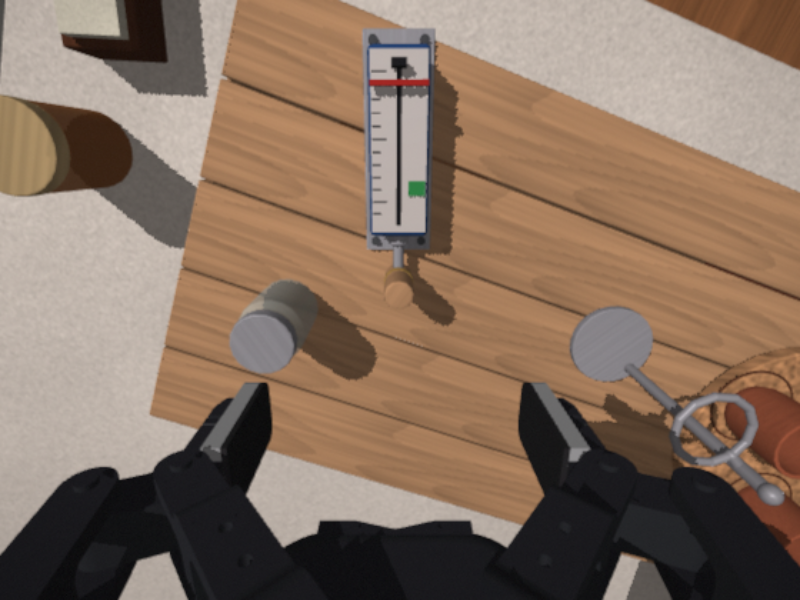

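The view shows the knob top at (398,293) and the slot from (399,62) to (398,225). The red bar is at (399,83), the green band at (417,188) and the tab at (399,62).

```bash
python3 - <<'E'
from h import *
g,p=pickle.load(open("w5.pkl","rb"));g1,p1=pickle.load(open("w1.pkl","rb"))
s=1.4286
A=ray(g,(399/s,69/s),.185,p);B=ray(g,(398.3/s,225/s),.185,p)
K=ray(g,(398/s,293/s),.215,p);print("slot",A,B,np.degrees(np.arctan2(*(A-B)[1::-1])));print("knob",K)
u=(A-B)[:2];u/=np.linalg.norm(u);print("slot-knob lateral",np.cross(u,(K-B)[:2]))
for z in(.185,.19,.195,.2):
    r=ray(g,(279.2,57.7),z,p);r1=ray(g1,(318.5,293.1),z,p1);gr=ray(g,(291.6,131.9),.185,p);gr1=ray(g1,(287.5,242),.185,p1)
    print(z,r[:2].round(4),r1[:2].round(4),"red-green",np.dot(r[:2]-gr[:2],u),np.dot(r1[:2]-gr1[:2],u),"lat",np.cross(u,(r-B)[:2]))
print(gr,gr1, "green from knob",np.dot(gr[:2]-K[:2],u))
h=cv2.cvtColor(g["img"],cv2.COLOR_RGB2HSV);w=(h[...,1]<70)&(h[...,2]>130)
c,a,m=cent(w,(255,304,30,165));m=cv2.morphologyEx(m.astype(np.uint8),cv2.MORPH_CLOSE,np.ones((9,9)))
v,uu=np.nonzero(m);W=np.array([ray(g,q,.185,p)[:2] for q in np.c_[uu,v]]);print(cv2.minAreaRect((W*1000).astype(np.float32)))
E
```

```text
slot [0.7597664  0.30170202 0.185     ] [0.64483432 0.2601906  0.185     ] 19.858813047955838
knob [0.59492317 0.24241064 0.215     ]
slot-knob lateral 0.00023235979801357332
0.185 [0.7508 0.2985] [0.7577 0.301 ] red-green 0.08158561789021014 0.08690697336706735 lat 5.921560274457088e-05
0.19 [0.7501 0.2983] [0.7544 0.3001] red-green 0.08083349959153896 0.08349690011821674 lat 9.788661806574978e-05
0.195 [0.7493 0.2981] [0.7511 0.2993] red-green 0.08008138129286779 0.08008682686936626 lat 0.0001365576333869356
0.2 [0.7486 0.2979] [0.7477 0.2985] red-green 0.0793292629941966 0.07667675362051576 lat 0.00017522864870806593
[0.67930505 0.25621971 0.185     ] [0.68111124 0.25723364 0.185     ] green from knob 0.08405490363626296
((693.87890625, 278.4645690917969), (115.93566131591797, 46.56962203979492), 19.970932006835938)<stdin>:6: DeprecationWarning: Arrays of 2-dimensional vectors are deprecated. Use arrays of 3-dimensional vectors instead. (deprecated in NumPy 2.0)
<stdin>:9: DeprecationWarning: Arrays of 2-dimensional vectors are deprecated. Use arrays of 3-dimensional vectors instead. (deprecated in NumPy 2.0)
```

The pointer has to travel about 80 mm; the red bar is at z≈0.195 and the yaw is 19.9°. I'll grip the knob, pull 70 mm and check with the fixed cameras.

```bash
cat >> h.py <<'E'
U=np.array([np.cos(np.radians(19.9)),np.sin(np.radians(19.9)),0]);K0=np.array([.595,.2424,0])
def gap(g,box):
    """red-to-green distance along the gauge axis; box on the scale in the picture"""
    M=masks(g["img"]);h=cv2.cvtColor(g["img"],cv2.COLOR_RGB2HSV).astype(int)
    red=((h[...,0]<7)|(h[...,0]>172))&(h[...,1]>130)&(h[...,2]>70)
    gr=(abs(h[...,0]-68)<22)&(h[...,1]>90)
    c,a,_=cent(gr,box);r,b,_=cent(red,box)
    if c is None or r is None: return c,r
    R=ray(g,r,.193);G=ray(g,c,.185);return c.round(1),a,r.round(1),b,"gap",round(float(np.dot(R-G,U)),4),"red u",round(float(np.dot(R-K0,U)),4)
BX=dict(scene=(364,422,205,250),side=(275,338,138,178))
E
python3 - <<'E'
from h import *
from bench import *
d=pickle.load(open("d0.pkl","rb"))
for n in BX: print(n,gap(d[n],BX[n]))
q=down(np.radians(19.9-90));z=.172
P=lambda s,zz=z:(K0-U*s+[0,0,zz]).tolist()
goto(P(0,.30),q)
print(line_to(P(0),velocity=.1,contact_N=6));o=observe();print(o["tcp_pos"],o["contact_force"])
gripper_close();o=observe();print(o["time"],o["opening"],o["finger_force"],o["contact_force"])
g=get_image("scene");print(gap(g,BX["scene"]))
for s in(.02,.045,.07):
    line_to(P(s),velocity=.04);o=observe();print(s,o["contact_force"].round(2),np.dot(o["tcp_pos"]-K0,U),o["opening"])
dwell(.2);L=[]
for n in BX: g=get_image(n);L.append(g);print(n,gap(g,BX[n]))
pickle.dump(L,open("p1.pkl","wb"))
a=L[0]["img"][160:270,290:430];b=L[1]["img"][110:200,200:350]
z=np.zeros((560,800,3),np.uint8);z[:330,:420]=cv2.resize(a,(420,330));z[:228,420:]=cv2.resize(b,(380,228));cv2.imwrite("pics/p1.png",z[:340,:,::-1]);print(observe()["time"])
E
```

```text
scene (array([376.8, 220.4]), np.int32(14), array([406.3, 232.8]), np.int32(29), 'gap', 0.0804, 'red u', 0.1616)
side (array([294.1, 158.4]), np.int32(11), array([318.8, 143.2]), np.int32(5), 'gap', 0.0804, 'red u', 0.1644)
False
[0.59548159 0.24251499 0.1727243 ] [0.4255683  0.50682879 1.08192876]
20.0583 0.024495098870095103 58.886958360672 [-1.48164785 -2.35719623  4.58655941]
(array([376.8, 220.4]), np.int32(14), array([406.3, 232.8]), np.int32(29), 'gap', 0.0804, 'red u', 0.1616)
0.02 [ 4.82 -2.15  0.92] -0.019483114075071965 0.024425390322768793
0.045 [ 5.8  -1.92  0.35] -0.04410850876328112 0.02485911200970986
0.07 [ 7.66 -1.95 -1.57] -0.06873823242602956 0.024902485703860586
scene (array([376.8, 220.4]), np.int32(14), array([387.3, 220. ]), np.int32(30), 'gap', 0.0208, 'red u', 0.102)
side (array([294.2, 158.3]), np.int32(10), array([299.6, 150.6]), np.int32(20), 'gap', 0.021, 'red u', 0.1053)
22.6083
```

View pics/p1.png

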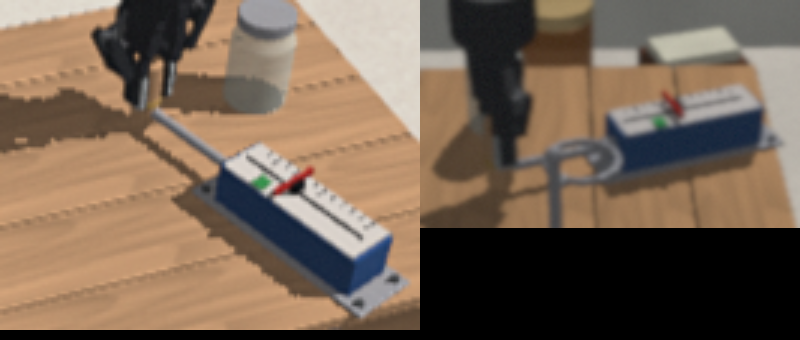

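The pull has moved the pointer 60 mm, with a 9 mm free gap before the tab reached it. Both cameras give 21 mm to go, and the grip has not slipped.

```bash
python3 - <<'E'
from h import *
from bench import *
P=lambda s:(K0-U*s+[0,0,.172]).tolist()
line_to(P(.083),velocity=.03);dwell(.2);o=observe();print(np.dot(o["tcp_pos"]-K0,U))
L=[]
for n in BX: g=get_image(n);L.append(g);print(n,gap(g,BX[n]))
pickle.dump(L,open("p2.pkl","wb"))
print(o["time"],o["contact_force"],o["opening"])
a=L[0]["img"][200:250,355:425];cv2.imwrite("pics/p2.png",cv2.resize(a,None,fx=10,fy=10,interpolation=cv2.INTER_CUBIC)[:,:,::-1])
E
```

```text
-0.0815009534566367
scene (array([375.9, 220.3]), np.int32(7), array([383.6, 217.3]), np.int32(31), 'gap', 0.0095, 'red u', 0.0891)
side (array([294.2, 158.1]), np.int32(9), array([294.7, 151.5]), np.int32(18), 'gap', 0.0077, 'red u', 0.0925)
23.3917 [ 8.66985689 -1.54926413 -1.81444354] 0.02456729340977778
```

View pics/p2.png

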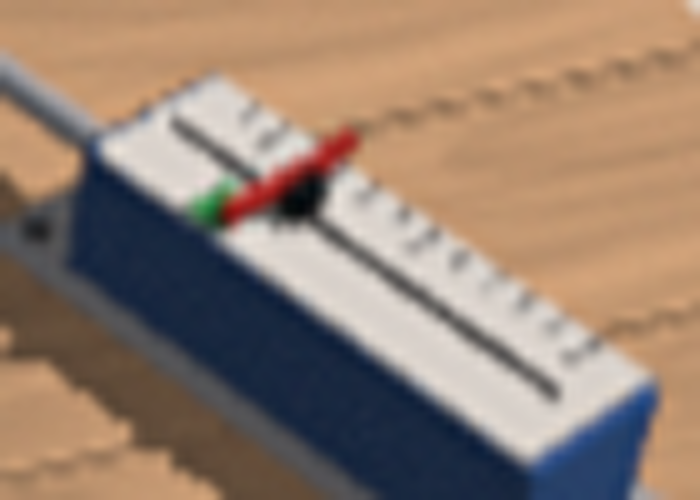

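Measured from the unoccluded green position, 8 mm remain, so the final pull is about 89.5 mm. I'll pull to there, hold and ease home.

```bash
python3 - <<'E'
from h import *
from bench import *
P=lambda s:(K0-U*s+[0,0,.172]).tolist()
line_to(P(.0907),velocity=.02);dwell(.2);o=observe();print(np.dot(o["tcp_pos"]-K0,U))
for n in BX: print(n,gap(get_image(n),BX[n]))
dwell(1.3)
line_to(P(.01),velocity=.03);o=observe();print(np.dot(o["tcp_pos"]-K0,U),o["contact_force"])
print(line_to(P(-.004),velocity=.01,contact_N=9))
dwell(.3);o=observe();print(o["time"],np.dot(o["tcp_pos"]-K0,U),o["contact_force"],o["opening"])
for n in BX: print(n,gap(get_image(n),BX[n]))
E
```

```text
-0.08900731036767814
scene (array([377.3, 220.9]), np.int32(9), array([381.4, 215.7]), np.int32(29), 'gap', -0.0017, 'red u', 0.0818)
side (array([293.7, 158.3]), np.int32(3), array([292. , 152.1]), np.int32(16), 'gap', 0.0022, 'red u', 0.0853)
-0.00956839244335868 [ 3.57934485 -2.68338455  1.77190921]
True
29.7833 4.0225425532525526e-05 [-3.67788285  0.22799443  5.26366145] 0.024627424831853224
scene (array([377., 221.]), np.int32(8), array([381.6, 215.5]), np.int32(28), 'gap', -0.0016, 'red u', 0.0816)
side (array([294. , 158.5]), np.int32(2), array([289.8, 149.6]), np.int32(5), 'gap', 0.0015, 'red u', 0.085)
```

The pointer is within 1 mm of the band centre and the knob is against its home stop. I'll release, retreat and check.

```bash
python3 - <<'E'
from h import *
from bench import *
let_go()
line_to((K0+[0,0,.30]).tolist(),velocity=.12)
line_to([.62,.255,.42],velocity=.2);dwell(.3)
o=observe();p=(o["tcp_pos"],o["tcp_rot"]);g=get_image("wrist")
cv2.imwrite("pics/w6.png",cv2.resize(g["img"][:300,100:500,::-1],(800,600)))
M=masks(g["img"])
for k,z in(("green",.185),("red",.193)):
    c,a,_=cent(M[k],(250,310,20,170));print(k,c,a,np.dot(ray(g,c,z,p)-K0,U))
print(o["time"],o["contact_force"])
E
```

```text
green [291.5 127.5] 20 0.08862286775287297
red [280.37931034 131.65517241] 87 0.08428667370260126
32.775 [-0.09976261  0.41097259 -0.3537002 ]
```

View pics/w6.png

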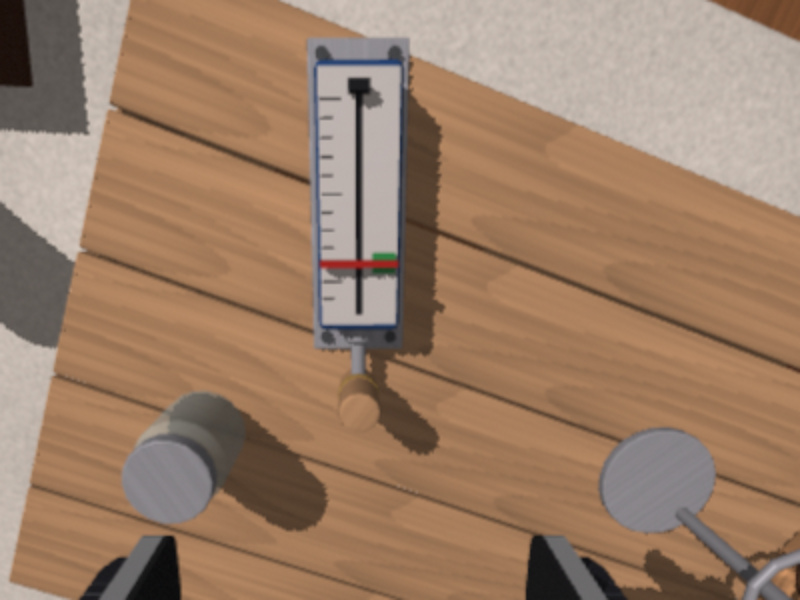

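The red bar lies across the middle of the green band (u 84.3 mm against 84.1 mm). The tab and knob are home, and the jar and drip stand have not moved.

```bash
python3 -c "
from bench import *
print(hand_in())"
```

```text
the job is handed in; nothing more can be done
None
```

The job is handed in: the terracotta cup stands in the empty ring, the red pointer rests in the middle of the green band, the knob is fully home, and the robot clock read about 33 s of the 64 s allowed.

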